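# Fit the strainer to the parts-washing can

## Robot

A 6-joint arm with a two-finger parallel gripper is mounted at the origin on a cart in front of the work surface, level with it; the furniture and walls round the work are solid. World frame = base frame: x ahead of the robot, y to its left, z up, the work surface at z = 0. Lengths are in m, angles in rad, forces in N, time in s.
With the tool pointing down it reaches from about 0.375 to 0.9 m from the base axis. Payload 3.1 kg.
Tool frame: the origin (TCP) lies on the centre line of the jaws, within the pads' length; the fingertips stand 22 mm ahead of it and the grasp point (between the pads) lies 3 mm ahead of it; z points along the fingers, x is the direction in which the jaws open and shut, and the axes are right-handed (so a half turn about z gives the same grasp; the last joint's range is limited). The gripper opens to 87 mm and grips with 3 to 60 N. Pads are 19 mm wide; open, the fingers measure 117 mm over their backs; the gripper's body (75 mm by 190 mm) begins 51 mm behind the grasp point.
Start: joints at [0.927, 0.527, 1.433, -0, 1.181, -0.178], TCP at [0.28, 0.559, 0.245] pointing down, gripper open.
Joint ranges: [-3.08, 3.08], [-0.75, 2.2], [0.22, 2.44], [-1.43, 4.57], [0, 2.65], [-2.85, 2.85]. Speed limits (rad/s): [2.79, 2.79, 3.14, 3.14, 3.14, 3.14].

## Interface

Orientations are given as a unit quaternion [x, y, z, w].
In Python, from rig import robot, camera, order gives the robot as it stands.
- The arm moves only by the shell command python3 -m pendant 'ROWS' [OPENING] [FORCE]. ROWS is JSON, a list of rows, each a list of 2 entries, a list of its own where there are three numbers: the shift along the tool's x, y, z in mm, then the turn about the tool's z in degrees. A call has 1 to 8 rows; each row shifts and turns the commanded pose from where the row before left it, along the tool's axes as they then stand; what a row does not reach is not made up. A row lasts 1/8 s, in which the tool goes at most 62.5 mm and 10.7 degrees, less where a joint would pass 70% of its speed; a pose out of reach is approached as far as the arm can. A call with a gripper value outside its range is refused whole. OPENING is the finger opening in mm, from 0 to 87, set as the call begins (- or left out, the last holds). The fingers move at their own pace and stop on an object; FORCE is the grip in N (left out, the last holds). Time passes only in rows, so rows that do not move let the fingers close. It gives the time, the measured TCP pose, the force and the opening at its end, in the units of the state.
- robot.get_obs(): the state, without advancing time (a new reading comes with each control period).
- camera(name): name is "scene" or "top" or "wrist"; returns a dict with "pixels" (384x512x3 uint8, blue, green, red), "mtx" (3x3 intrinsics, pixels), "R" (3x3) and "t" (3): a world point X has camera coordinates R X + t. Camera axes: x right, y down, z forward; pixel columns grow to the right and rows downward; lengths in m; the calibration is good to about 2 mm. A picture is of the moment at which its call begins. There is no depth.
- order.hand_in(): hands the job in, once; it reports no verdict.
The state is a dict: "time": time; "q": joint angles; "joint_velocities": joint speeds; "joint_torque": joint torques, N m; "position": TCP position; "tool_rot": TCP orientation; "ft_force": force on the tool from outside, world axes, zero at the start; "moment": the same for the moment, N m; "grip_width": finger opening in m.
Only numpy, scipy, OpenCV 4.12 (cv2) and the standard library are available. Lean on these libraries where they do the work, as an engineer would, in place of code of your own. Each camera call takes 0.05 s, during which the arm holds its last target. There are 200 camera calls.

## Task

The bolts are in the parts-washing can, so fit its strainer to keep them in when the can is tipped out. Pick up the nested pair of lids by the black T-handle, carry it to the can and lower it until the strainer's three pins are fully down in the notches of the rim, then turn the outer lid anticlockwise to free it from the strainer's studs and lift it off alone, leaving the strainer seated and undisturbed and the other things on the bench where they lie. Finish while still holding the outer lid level and still in the air, at least 6 cm higher than the can's rim; do not put it down or let go.

Things in the scene. Friction and masses are not known exactly. Their poses are not given: they have to be found in the camera images.
- outer_lid: Outer lid: loose plain steel disc, 140 mm across, 4 mm thick, with a lip hanging 7 mm below its edge (134 inside) and a black T-handle on top; 0.22 kg. Origin: centre of the disc's underside; z up, x along the handle's crossbar. At the start it lies locked on the strainer, origin 14 mm above the strainer's, x axis 0 to 0.08 rad anticlockwise of the strainer's x axis.
- handle (a point): Centre of the black crossbar of the T-handle, 44 mm above the outer lid's origin. Bar 70 mm long (lid's x), 14 thick (lid's y), 22 high, on a 15 mm post. The strainer's stud heads come up to 11 mm below the bar's underside at 31 to 49 mm from the middle, so keep fingertips 20 mm or more above the lid's origin.
- slot_wide (a point): Middle of the wide end of one of the outer lid's three keyhole slots (3-fold, 40 mm radius). Locked, the studs stand in the narrow ends and the strainer hangs from the lid, lid origin 24 mm above the strainer's. Turn the lid anticlockwise (from above) till its x axis is 0.70 to 0.97 rad (best 0.84) past the strainer's: the stud heads stand in the wide ends and the lid lifts off.
- strainer: Strainer (inner lid): loose plain aluminium slotted disc, 14 mm high, 111 mm across at the top, 96 below, 0.2 kg; at first on the bench under the outer lid. Origin: centre of its underside; z up. Three round pins (10 mm diameter, axis 9 mm above the origin) stick out to 64 mm from the centre at 0, 120, 240 degrees from its x axis. Seated, its origin is 62 mm above the can's origin.
- stud (a point): Top of one of the strainer's three mushroom studs, 33 mm above the strainer's origin; they stand at 40 mm radius, 60, 180 and 300 degrees from its x axis, up through the outer lid's slots. Stem 8 mm, head 18 mm in diameter and 5 mm thick.
- washing_can: Round plain steel washing can with bolts in it, fixed to the bench: 126 mm across (foot flange 152), 80 mm high, mouth 116. Origin: centre of its underside; z up. Strainer seated, the outer lid can come down till it rests on the rim, origin 80 mm above the can's; with it 80 to 86 mm up, the studs carry no load and the lid turns easily while the notches keep the strainer from turning.
- can_mouth (a point): Centre of the can's mouth, level with the rim, 80 mm above the can's origin.
- notch (a point): Floor of the notch on the can's x axis, at the middle of the wall. The rim has three notches, 17 mm wide and 14 mm deep, at 0, 120 and 240 degrees from the can's x axis, for the strainer's pins; any pin fits any notch.
- brass_tee: bystander: brass tee fitting, 38x49x23 mm, origin under its centre
- spark_plug: bystander: spark plug lying on the bench, 62 mm long, origin under its centre
- pencil: bystander: pencil, 173 mm long, origin under its centre
- hex_key: bystander: black hex key, 96 mm long, origin under its centre
- pliers_red: bystander: red-handled pliers, 174 mm long, origin under its centre
Mind the look-alikes: they are no part of the job. There is more than one size of the strainer; the one meant has the size given above.

How it is judged:
On the way, in this order (a step that is already met when the one before it is completed fails the run):
1. the two lids are lifted together (height (world z) of strainer above 0.03 m and z of outer_lid in the frame of strainer below 0.03 m), for 0.2 s.
2. the strainer is fully seated in the can with the outer lid still over it (z of strainer in the frame of washing_can below 0.066 m and horizontal distance between strainer and washing_can below 0.005 m and angle between strainer's own z axis and vertical below 0.06 rad and z of outer_lid in the frame of strainer below 0.03 m), for 0.1 s.
At the end, for the whole second after the job is handed in: Strainer seated and at rest, pins in the notches (origin 58 to 66 mm above the can's, within 5 mm of its centre, tilt under 0.06 rad); outer lid held by the fingers, touching neither strainer nor can, its underside 55 mm or more above the rim, tilt under 0.2 rad, still (height (world z) of outer_lid above 0.135 m and contact force between the fingers and outer_lid above 1 N and contact force between outer_lid and strainer below 0.1 N and contact force between outer_lid and washing_can below 0.1 N and angle between outer_lid's own z axis and vertical below 0.2 rad and linear speed of outer_lid below 0.03 m/s and z of strainer in the frame of washing_can between 0.058 and 0.066 m and horizontal distance between strainer and washing_can below 0.005 m and angle between strainer's own z axis and vertical below 0.06 rad and linear speed of strainer below 0.02 m/s); the arm keeps its last pose, push and grip.
It fails at once if the outer lid comes off while the strainer is not seated, or the strainer is pulled up or shifted as the outer lid leaves it (distance between outer_lid and strainer above 0.036 m and (z of strainer in the frame of washing_can above 0.066 m or horizontal distance between strainer and washing_can above 0.006 m)).
It fails at once if the strainer is tipped by more than about 17 degrees (angle between strainer's own z axis and vertical above 0.3 rad).
It fails at once if a bystander is moved by more than 3 cm (distance of any of brass_tee, spark_plug, pencil, hex_key, pliers_red from where it was at the start of the episode above 0.03 m).
It also fails if it takes over 48 s, if anything falls off the work surface, if the arm or the gripper's body presses on something with over 40 N, if the wrist force passes 120 N, or if a joint passes its speed limit or range.

## Working session

There is one attempt and no reset: what is moved stays moved. The work goes in short steps, Python scripts to look and compute and a shell command to move; the robot and the scene stay as the last step left them, time stands still between calls to the robot, and variables do not carry over. Pictures are saved under pics/ and viewed, about 8 in all and at most 12, crops included, and the job is handed in when it is done.

```bash
ls; mkdir -p pics; python3 - <<'E'
from rig import robot,camera,order
import cv2,numpy as np
for n in("top","scene"):
    c=camera(n); cv2.imwrite(f"pics/{n}0.png",c["pixels"]); np.savez(f"{n}0.npz",**c)
    print(n,c["mtx"].round(1).tolist(),(-c["R"].T@c["t"]).round(3),c["R"].round(2).tolist())
o=robot.get_obs();print(o["time"],o["position"],o["tool_rot"],o["grip_width"])
E
```

```text
pics
top [[370.2, 0.0, 260.0], [0.0, 370.2, 190.3], [0.0, 0.0, 1.0]] [0.456 0.122 1.369] [[-0.02, -1.0, -0.02], [-1.0, 0.02, -0.06], [0.06, 0.02, -1.0]]
scene [[446.1, 0.0, 267.6], [0.0, 446.1, 198.3], [0.0, 0.0, 1.0]] [-0.72   1.217  1.015] [[-0.65, -0.76, 0.01], [-0.38, 0.31, -0.87], [0.66, -0.57, -0.49]]
0.1 [0.27974425 0.55821607 0.24369892] [ 8.50949889e-01  5.25246020e-01 -8.84472087e-04  3.50173811e-04] 0.08738192676979688
```

View pics/top0.png

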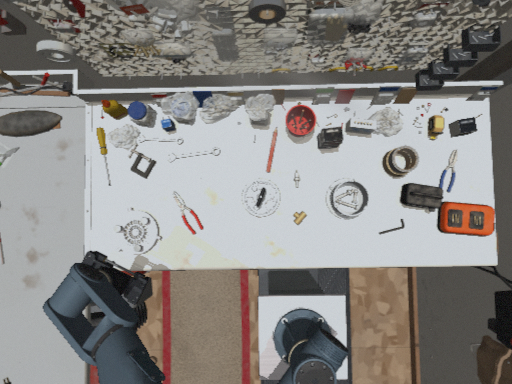

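View pics/scene0.png

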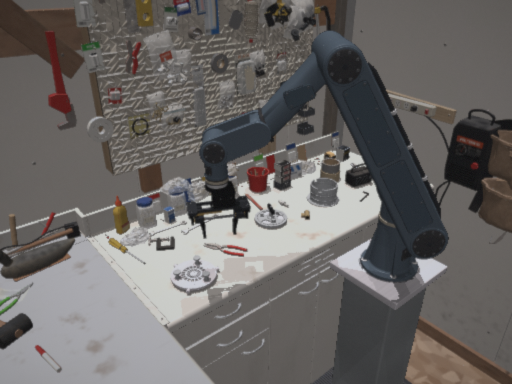

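Candidates in the top image: the lid pair with the black T-handle at (261,197), a loose bigger slotted disc at (138,232) that has no handle (a look-alike), and the can with bolts at (347,198). I'll check these in one enlarged crop and take coarse positions.

```bash
cat > h.py <<'E'
import numpy as np,cv2
from rig import robot,camera,order
def ray(c,uv,z):
    C=-c["R"].T@c["t"]; d=c["R"].T@np.linalg.solve(c["mtx"],[uv[0],uv[1],1.])
    return C+d*(z-C[2])/d[2]
def proj(c,X):
    p=c["mtx"]@(c["R"]@np.asarray(X,float)+c["t"]); return p[:2]/p[2]
def tool():
    from scipy.spatial.transform import Rotation as R
    o=robot.get_obs(); return np.array(o["position"]),R.from_quat(o["tool_rot"]).as_matrix(),o
E
python3 - <<'E'
from h import *
c=np.load("top0.npz"); im=c["pixels"]
a=cv2.resize(im[165:265,100:400],None,fx=2.6,fy=2.6,interpolation=cv2.INTER_CUBIC);cv2.imwrite("pics/crop.png",a)
for n,uv,z in(("lid",(261,197),.018),("can",(347,198),.08),("big",(138,232),.01)): print(n,ray(c,uv,z).round(3))
w=camera("wrist");R=w["R"];p,T,o=tool();C=-R.T@w["t"]
print("cam in tool",(T.T@(C-p)).round(3),(T.T@R.T).round(3).tolist(),w["mtx"][0,0])
print(T.round(3).tolist())
g=im.max(2)[185:210,245:278]; ys,xs=np.nonzero(g<60); print(len(xs),xs.mean()+245,ys.mean()+185)
h=ray(c,(xs.mean()+245,ys.mean()+185),.055);print("handle",h)
E
```

```text
lid [0.507 0.139 0.018]
can [ 0.497 -0.16   0.08 ]
big [0.386 0.593 0.01 ]
cam in tool [ 0.    -0.071 -0.14 ] [[1.0, 0.001, 0.0], [-0.001, 0.965, 0.262], [0.0, -0.262, 0.965]] 277.1727719999038
[[0.448, 0.894, -0.001], [0.894, -0.448, -0.001], [-0.002, -0.0, -1.0]]
43 260.48837209302326 197.04651162790697
handle [0.50582078 0.1407931  0.055     ]
```

View pics/crop.png

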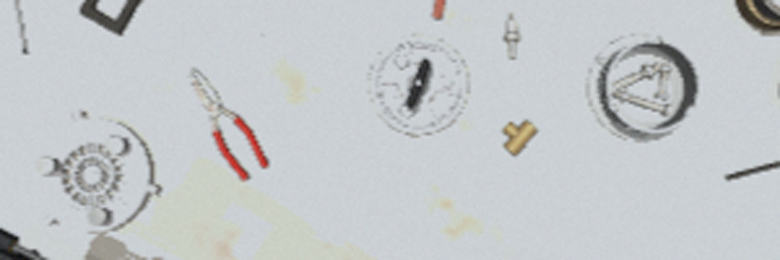

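The crop confirms it. The pair with the black T-handle is at crop (418,85), and the can with bolts, with the right mouth size, is at crop (641,87). The disc at crop (93,175) has its studs bare and no lid on it, so it's the look-alike. Next I move the wrist camera over the pair.

```bash
python3 -m pendant '[[[-34,48,0],0],[[-34,48,0],0],[[-34,48,0],0],[[-34,48,0],0],[[-34,48,0],0],[[-34,48,0],0],[[-34,48,0],0],[[-34,50,0],0]]' && python3 -m pendant '[[[0,0,0],0],[[0,0,0],0]]' && python3 - <<'E'
from h import *
c=camera("wrist");cv2.imwrite("pics/w1.png",c["pixels"]);np.savez("w1.npz",**c)
p,T,o=tool();print(p,T.round(3).tolist(),o["q"])
E
```

```text
time: 1.15
position: [0.5037, 0.1408, 0.2445]
tool_rot: [0.851, 0.525, -0.0, -0.0]
ft_force: [1.6, -0.2, 0.4]
grip_width: 0.0871
time: 1.4
position: [0.5026, 0.1426, 0.2442]
tool_rot: [0.851, 0.525, -0.001, -0.001]
ft_force: [0.4, -0.6, 0.9]
grip_width: 0.0873
[0.50224471 0.14326001 0.24422423] [[0.448, 0.894, -0.002], [0.894, -0.448, 0.0], [-0.0, -0.002, -1.0]] [ 6.34318106e-02  3.90789607e-01  1.68785919e+00  5.44418108e-04
  1.06450038e+00 -1.04340407e+00]
```

View pics/w1.png

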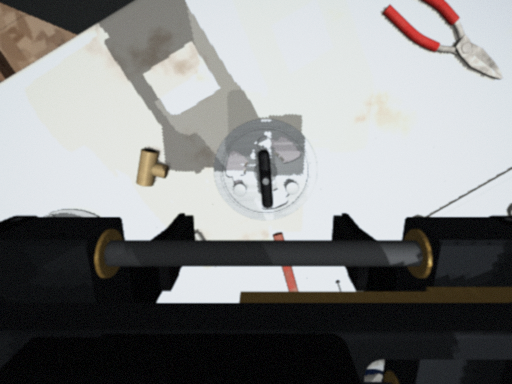

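The wrist view shows the handle at (265,180), the lid disc around (266,168), the tee at (150,168), and the pencil below between the fingers. I'll measure the handle's two ends and its axis.

```bash
python3 - <<'E'
from h import *
c=dict(np.load("w1.npz"));im=c["pixels"]
m=(im.max(2)<55).astype(np.uint8); m[:,:235]=0;m[:,300:]=0;m[:135]=0;m[222:]=0
n,l,s,ce=cv2.connectedComponentsWithStats(m); k=1+s[1:,4].argmax(); print(s[k],ce[k])
cnt=max(cv2.findContours((l==k).astype(np.uint8),0,1)[0],key=cv2.contourArea)
r=cv2.minAreaRect(cnt);print(r)
b=cv2.boxPoints(r);b=b[b[:,1].argsort()]; top=b[:2].mean(0);bot=b[2:].mean(0)
A=ray(c,top,.047);B=ray(c,bot,.069);print(A,B,np.linalg.norm((A-B)[:2]),"mid",(A+B)/2)
T,p=tool()[1],tool()[0]
d=(B-A)[:2];print("bar ang deg",np.degrees(np.arctan2(d[1],d[0])),"tool x ang",np.degrees(np.arctan2(T[1,0],T[0,0])))
print("offset tool mm",(T.T@((A+B)/2-p)*1e3).round(1))
E
```

```text
[258 150  14  57 518] [264.8976834  176.71235521]
((265.0, 177.99998474121094), (56.42766571044922, 11.114540100097656), 85.91438293457031)
[0.4785341  0.15522367 0.047     ] [0.53858002 0.13051293 0.069     ] 0.06493176150177858 mid [0.50855706 0.1428683  0.058     ]
bar ang deg -22.368661451413306 tool x ang 63.40189342586694
offset tool mm [  2.5   6.1 186.2]
```

Bar length comes out at 65 mm (70 given, with blurred edges), at about -22.4°. Two studs show near (240,188) and (292,186), which puts lid +x toward the lower end. Before grasping, I'll look at the can with the empty hand.

```bash
python3 -m pendant '[[[-45,27,0],0],[[-45,27,0],0],[[-45,27,0],0],[[-45,27,0],0],[[-46,28,0],0],[[-46,28,0],0],[[0,0,0],0],[[0,0,0],0]]' && python3 - <<'E'
from h import *
c=camera("wrist");np.savez("w2.npz",**c)
a=cv2.resize(c["pixels"][60:240,150:380],None,fx=3.3,fy=3.3,interpolation=cv2.INTER_CUBIC);cv2.imwrite("pics/w2.png",a)
p,T,o=tool();print(p,T.round(3).tolist(),o["q"])
w=dict(np.load("w1.npz"));
for uv in((240,188),(292,186)):
    d=ray(w,uv,.033)-[.5086,.1429,.033];print(np.hypot(*d[:2]),np.degrees(np.arctan2(d[1],d[0])))
E
```

```text
time: 2.45
position: [0.5275, -0.1721, 0.2442]
tool_rot: [0.851, 0.526, -0.0, -0.001]
ft_force: [0.1, -0.3, -0.7]
grip_width: 0.0872
[ 0.52747546 -0.17171115  0.24428161] [[0.446, 0.895, -0.001], [0.895, -0.446, 0.001], [0.001, -0.002, -1.0]] [-5.16461520e-01  4.33942348e-01  1.60966315e+00  6.15563756e-04
  1.09983223e+00 -1.62511858e+00]
0.038102585095677786 -85.76408792758106
0.03939573130704866 38.07254385340243
```

View pics/w2.png

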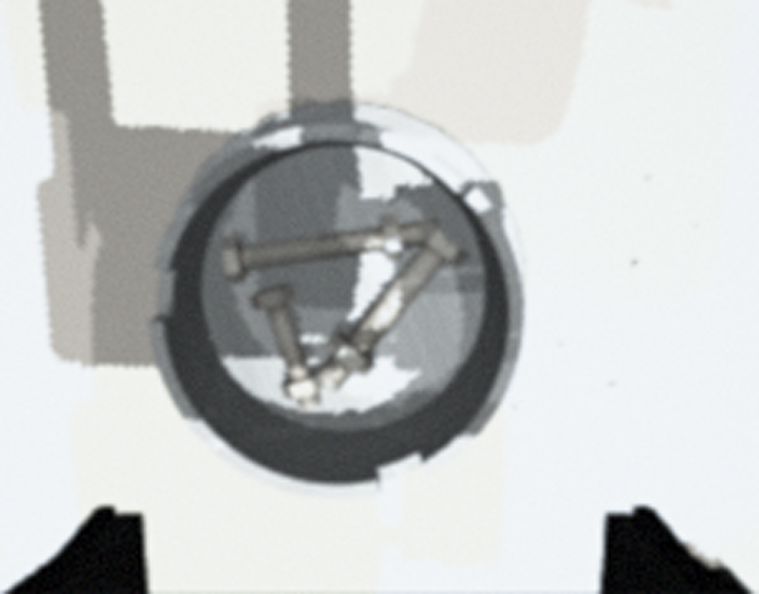

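The can, with crop pixels: mouth centre near (339,311), and notches near (477,195), (163,294) and (403,472), about 120° apart. The studs measured in the previous frame are at 38–39 mm radius (40 given) and put strainer x near -24°. Now to measure the can.

```bash
python3 - <<'E'
from h import *
from scipy.optimize import least_squares
c=dict(np.load("w2.npz"));g=c["pixels"].max(2)
f=lambda u,v:((u+.5)/3.3-.5+150,(v+.5)/3.3-.5+60)
m=(g<95).astype(np.uint8);m[:95]=0;m[208:]=0;m[:,:190]=0;m[:,312:]=0
n,l,s,_=cv2.connectedComponentsWithStats(m);k=1+s[1:,4].argmax();print(s[k])
h=cv2.convexHull(max(cv2.findContours((l==k).astype(np.uint8),0,1)[0],key=cv2.contourArea))[:,0]
P=np.array([ray(c,q,.08)[:2] for q in h])
r=least_squares(lambda x:np.hypot(*(P-x[:2]).T)-x[2],[.5,-.16,.058],loss="soft_l1",f_scale=.001)
print("circle",r.x,np.abs(r.fun).mean(),len(P))
for z in(.08,.073):
  N=np.array([ray(c,f(*q),z)[:2] for q in((477,195),(163,294),(403,472))])
  A=np.c_[2*N,np.ones(3)];x=np.linalg.solve(A,(N**2).sum(1));R=np.sqrt(x[2]+x[0]**2+x[1]**2)
  print(z,"circum",x[:2],R)
  for ctr in(x[:2],r.x[:2]):
    d=N-ctr;a=np.degrees(np.arctan2(d[:,1],d[:,0]));print(np.hypot(*d.T).round(4),a.round(1),(a%120).round(1))
# notch edges
E=[(165,270),(158,318),(380,486),(428,458)]
for e in E:
  d=ray(c,f(*e),.08)[:2]-r.x[:2];print(e,np.hypot(*d),np.degrees(np.arctan2(d[1],d[0])))
E
```

```text
[ 198  102  106  104 2623]
circle [ 0.50022942 -0.17211791  0.05747574] 0.00039263827513898663 40
0.08 circum [ 0.49976177 -0.1701369 ] 0.05928111431213404
[0.0593 0.0593 0.0593] [ 104.6 -123.3   -5.2] [104.6 116.7 114.8]
[0.0613 0.0579 0.0587] [ 104.6 -124.8   -3.4] [104.6 115.2 116.6]
0.073 circum [ 0.50057887 -0.17082632] 0.06064238762291506
[0.0606 0.0606 0.0606] [ 104.6 -123.3   -5.2] [104.6 116.7 114.8]
[0.0618 0.0594 0.0609] [ 104.  -123.7   -4. ] [104.  116.3 116. ]
(165, 270) 0.05846468398293817 -132.6121902274583
(158, 318) 0.05945511223124067 -116.77558009057104
(380, 486) 0.06099789980453301 -12.256604504444983
(428, 458) 0.0582214596289486 6.532371034235989
```

```bash
python3 - <<'E'
from h import *
c=dict(np.load("w2.npz"));s=6
u0,v0=190,85
a=cv2.resize(c["pixels"][85:215,190:318],None,fx=4.6,fy=4.6,interpolation=cv2.INTER_CUBIC);s=4.6
for b in(-4,116,236):
  for da in(-8,8):
    for r in(.058,.063):
      for z,col in((.08,(0,0,255)),(.066,(255,0,0))):
        t=np.radians(b+da);q=proj(c,[.5002+r*np.cos(t),-.1721+r*np.sin(t),z])
        cv2.circle(a,tuple(int(round(x)) for x in((q-[u0,v0]+.5)*s-.5)),2,col,-1)
cv2.imwrite("pics/w2n.png",a)
E
```

```text
(no output)
```

View pics/w2n.png

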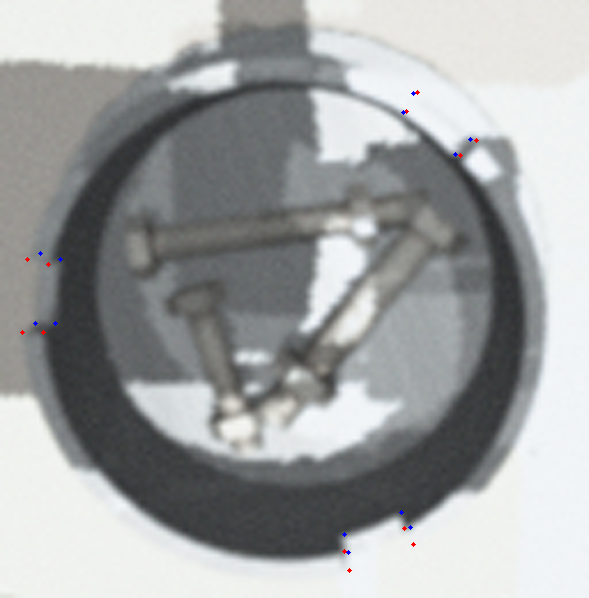

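The drawn ±8° notch edges (can centre (0.5002,-0.1721), notches at -4° + k·120°) line up with the visible gaps at the bottom and left. The upper-right gap fits too, and the white patch there is only a highlight. Plan: grasp, lift, then turn the tool +100° (the strainer goes from -24° to -124°, which lines up with the notches and stays clear of the joint-6 limit). The unlock turn then goes the other way. Back to the lid now.

```bash
python3 -m pendant '[[[45,-26,0],0],[[45,-26,0],0],[[45,-26,0],0],[[46,-26,0],0],[[46,-26,0],0],[[46,-27,0],0],[[0,0,0],-4],[[0,0,0],0]]' && python3 -m pendant '[[[0,0,40],0],[[0,0,40],0],[[0,0,0],0],[[0,0,0],0]]' && python3 - <<'E'
from h import *
p,T,o=tool();print((T.T@(np.array([.5086,.1429,.061])-p)*1e3).round(1),np.degrees(np.arctan2(T[1,0],T[0,0])))
c=camera("wrist");np.savez("w3.npz",**c);im=c["pixels"]
m=(im.max(2)<55).astype(np.uint8); m[:,:235]=0;m[:,300:]=0;m[:100]=0
cv2.imwrite("pics/w3.png",im)
E
```

```text
time: 3.5
position: [0.5084, 0.1427, 0.2446]
tool_rot: [0.831, 0.556, -0.0, -0.0]
ft_force: [0.3, -0.0, -0.6]
grip_width: 0.0871
time: 4.0
position: [0.5106, 0.1403, 0.1656]
tool_rot: [0.832, 0.554, 0.001, 0.0]
ft_force: [0.4, 0.3, 0.4]
grip_width: 0.0871
[  1.5  -3.  104.6] 67.33430306768331
```

View pics/w3.png

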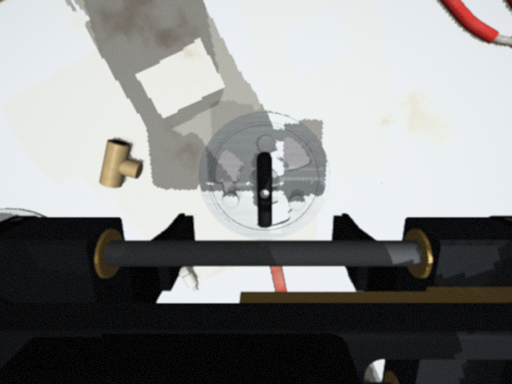

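The bar is now vertical at (264,189) and midway between the fingers (tips at 193 and 335), so the alignment is good. I'll re-measure here and then correct and descend.

```bash
python3 - <<'E'
from h import *
c=dict(np.load("w3.npz"));im=c["pixels"]
m=(im.max(2)<60).astype(np.uint8); m[:,:235]=0;m[:,300:]=0;m[:140]=0;m[234:]=0
n,l,s,ce=cv2.connectedComponentsWithStats(m); k=1+s[1:,4].argmax(); print(s[k])
r=cv2.minAreaRect(max(cv2.findContours((l==k).astype(np.uint8),0,1)[0],key=cv2.contourArea))
b=cv2.boxPoints(r);b=b[b[:,1].argsort()];A=ray(c,b[:2].mean(0),.047);B=ray(c,b[2:].mean(0),.069);d=B-A
p,T,o=tool();print(r,(A+B)/2,np.hypot(*d[:2]),np.degrees(np.arctan2(d[1],d[0])),(T.T@((A+B)/2-p)*1e3).round(1))
E
```

```text
[257 152  16  75 924]
((264.4999694824219, 188.99996948242188), (14.999998092651367, 73.99998474121094), 0.0) [0.50914113 0.14311649 0.058     ] 0.06519478615368698 -22.649238480659868 [  1.7  -3.1 108.1]
```

```bash
python3 -m pendant '[[[2,-3,30],0],[[0,0,30],0],[[0,0,25],0],[[0,0,20],0],[[0,0,0],0],[[0,0,0],0]]' && python3 -m pendant '[[[0,0,0],0],[[0,0,0],0],[[0,0,0],0],[[0,0,0],0],[[0,0,0],0],[[0,0,0],0]]' 8 45
```

```text
time: 4.8
position: [0.5092, 0.1434, 0.061]
tool_rot: [0.832, 0.555, 0.001, 0.001]
ft_force: [0.2, 0.2, 0.4]
grip_width: 0.0871
time: 5.55
position: [0.5079, 0.1433, 0.0595]
tool_rot: [0.832, 0.555, -0.0, -0.0]
ft_force: [-0.1, 0.1, -0.1]
grip_width: 0.0346
```

```bash
python3 -m pendant '[[[0,0,0],0],[[0,0,0],0],[[0,0,0],0],[[0,0,0],0],[[0,0,0],0]]' && python3 -m pendant '[[[0,0,-5],0],[[0,0,-5],0],[[0,0,-5],0],[[0,0,-5],0],[[0,0,0],0]]'
```

```text
time: 6.18
position: [0.5079, 0.1433, 0.0595]
tool_rot: [0.832, 0.555, -0.0, -0.0]
ft_force: [-0.5, -0.6, -0.3]
grip_width: 0.0136
time: 6.8
position: [0.5082, 0.1433, 0.08]
tool_rot: [0.832, 0.555, 0.0, 0.0]
ft_force: [0.2, -0.5, -5.0]
grip_width: 0.0133
```

The bar is gripped at 13.3 mm and the wrist reads about 5 N, so both lids are hanging. Lift, carry and turn.

```bash
python3 -m pendant '[[[0,0,-20],0],[[0,0,-25],0],[[0,0,-25],0],[[0,0,-25],0],[[0,0,-5],0],[[0,0,0],0]]' && python3 -m pendant '[[[-20,8,0],0],[[-40,16,0],0],[[-45,17,0],0],[[-45,17,0],0],[[-45,17,0],0],[[-45,17,0],0],[[-36,14,0],0],[[-18,8,0],0]]' && python3 -m pendant '[[[0,0,0],5],[[0,0,0],9],[[0,0,0],10],[[0,0,0],10],[[0,0,0],10],[[0,0,0],10],[[0,0,0],10],[[0,0,0],10]]' && python3 -m pendant '[[[0,0,0],10],[[0,0,0],9],[[0,0,0],5],[[0,0,0],2],[[0,0,0],0],[[0,0,0],0]]' && python3 - <<'E'
from h import *
p,T,o=tool();print(p,(T.T@(np.array([.5002,-.1721,0])-p)*1e3).round(1),np.degrees(np.arctan2(T[1,0],T[0,0])),o["q"][5])
c=camera("wrist");np.savez("w4.npz",**c);s=camera("scene");np.savez("s4.npz",**s)
a=np.hstack([c["pixels"][80:280,130:380],s["pixels"][120:320,240:390]]);cv2.imwrite("pics/w4.png",cv2.resize(a,None,fx=2,fy=2,interpolation=cv2.INTER_CUBIC))
E
```

```text
time: 7.55
position: [0.5075, 0.1433, 0.1792]
tool_rot: [0.832, 0.555, -0.0, -0.0]
ft_force: [-0.1, -1.0, -5.5]
grip_width: 0.0141
time: 8.55
position: [0.4994, -0.1737, 0.1782]
tool_rot: [0.833, 0.554, -0.0, -0.001]
ft_force: [0.1, 0.1, -4.6]
grip_width: 0.0135
time: 9.55
position: [0.4994, -0.1706, 0.1785]
tool_rot: [0.998, -0.06, -0.001, -0.001]
ft_force: [0.2, -0.2, -4.3]
grip_width: 0.0138
time: 10.3
position: [0.4999, -0.1717, 0.1793]
tool_rot: [0.96, -0.28, -0.0, -0.0]
ft_force: [0.9, 0.3, -4.8]
grip_width: 0.0136
[ 0.49993506 -0.17168095  0.1793233 ] [  0.6   0.2 179.3] -32.57795265699298 0.02615742769419131
```

View pics/w4.png

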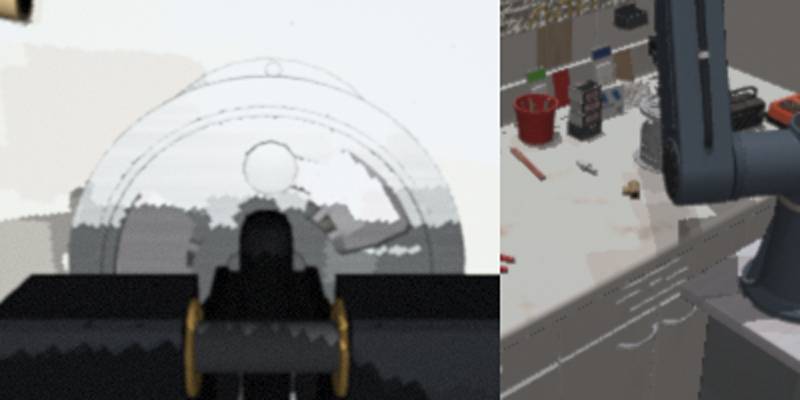

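The view shows the lid arc (top at crop (270,76)), the stud under the bar's end at (271,165), and the can's foot flange behind. I'll check the actual strainer and lid centre from the stud and the lid's edge.

```bash
python3 - <<'E'
from h import *
from scipy.optimize import least_squares
c=dict(np.load("w4.npz"));g=cv2.GaussianBlur(c["pixels"].max(2),(3,3),0).astype(float)
f=lambda u,v:(u/2+130-.25,v/2+80-.25)
p,T,o=tool()
loc=lambda X:((T.T@(X-p))*1e3).round(1)
print("stud loc tool mm",loc(ray(c,f(271,165),.143)),"expected y -40")
# stud circle via Hough
gr=c["pixels"].max(2)[145:185,245:290]
print(cv2.HoughCircles(cv2.resize(gr,None,fx=4,fy=4,interpolation=2),cv2.HOUGH_GRADIENT,1,100,param1=60,param2=15,minRadius=35,maxRadius=70))
P=[]
for a in np.radians(np.arange(-165,-14,3)):
    best=[]
    for r in np.arange(.062,.080,.0004):
        X=p+T@[r*np.cos(a),r*np.sin(a),0];X[2]=.138
        q=proj(c,X)
        if q[1]>213: break
        best.append((r,g[int(round(q[1])),int(round(q[0]))],X))
    if len(best)>20:
        v=np.array([b[1] for b in best]);k=np.abs(v[6:]-v[:-6]).argmax()+3;P.append(loc(best[k][2])[:2])
P=np.array(P);r=least_squares(lambda x:np.hypot(*(P-x).T)-70,[0,0],loss="soft_l1",f_scale=.5)
print("lid centre in tool",r.x,r.fun.round(1),len(P))
E
```

```text
stud loc tool mm [  1.5 -40.8  36.5] expected y -40
[[[80.5 76.5 56.1]]]
lid centre in tool [0.13027336 2.59984232] [-1.1  7.   2.7  4.   2.9  1.1  1.5 -1.1 -1.  -0.9 -0.9 -0.4 -0.3  0.2
 -0.1 -0.1  0.4  0.1  0.5  0.5  0.2 -0.3 -0.2  0.2 -0.2  0.2 -0.2  0.1
 -0.2 -0.3 -0.3 -0.4 -0.4 -0.  -0.2 -1.  -0.3 -0.7  1.6  1.5  1.8  0.9
  1.2  1.4  1.  -0.8  0.3  0.6  0.1 -1.7 -0.6] 51
```

The lid centre is (0.1, 2.6) mm and the strainer centre about (0.5, 0±1) mm in the tool frame, against the can axis at (0.6, 0.2). The stud's 1.4 mm sideways shift puts the strainer about 2° clockwise of the lid, so -124.6° against -124° for the notches. That's inside tolerance with a 1 mm correction. Lowering now.

```bash
python3 -m pendant '[[[0,-1,8],0],[[0,0,10],0],[[0,0,10],0],[[0,0,2],0],[[0,0,0],0]]' && python3 -m pendant '[[[0,0,3],0],[[0,0,3],0],[[0,0,3],0],[[0,0,3],0],[[0,0,2],0],[[0,0,0],0]]'
```

```text
time: 11.02
position: [0.5005, -0.1711, 0.1492]
tool_rot: [0.96, -0.281, -0.0, -0.0]
ft_force: [-0.1, 0.1, -4.8]
grip_width: 0.0138
time: 11.78
position: [0.5005, -0.1711, 0.1353]
tool_rot: [0.96, -0.281, -0.0, -0.0]
ft_force: [-0.3, 0.9, -5.3]
grip_width: 0.0136
```

There's no contact force with the pins 10 mm below rim level, so they've entered the notches. Continue down.

```bash
python3 -m pendant '[[[0,0,2],0],[[0,0,2],0],[[0,0,1],0],[[0,0,0],0],[[0,0,0],0]]'; python3 -m pendant '[[[0,0,1],0],[[0,0,1],0],[[0,0,0],0],[[0,0,0],0]]'
```

```text
time: 12.4
position: [0.5007, -0.1712, 0.1307]
tool_rot: [0.96, -0.281, 0.0, 0.0]
ft_force: [0.0, -0.8, -2.4]
grip_width: 0.0139
time: 12.9
position: [0.5006, -0.1711, 0.1285]
tool_rot: [0.96, -0.281, -0.0, -0.0]
ft_force: [-0.2, -0.1, -2.4]
grip_width: 0.0137
```

The load dropped from 4.8 to 2.4 N, which is the lid alone: the strainer is resting at the predicted height. Now unlock by turning anticlockwise (negative about tool z).

```bash
python3 -m pendant '[[[0,0,0],-4],[[0,0,0],-8],[[0,0,0],-8],[[0,0,0],-8],[[0,0,0],-8],[[0,0,0],-7],[[0,0,0],-3],[[0,0,0],0]]'; python3 - <<'E'
from h import *
c=camera("wrist");np.savez("w5.npz",**c);p,T,o=tool();print(p,np.degrees(np.arctan2(T[1,0],T[0,0])),o["moment"],o["q"][5])
cv2.imwrite("pics/w5.png",cv2.resize(c["pixels"][60:280,130:400],None,fx=2.6,fy=2.6,interpolation=cv2.INTER_CUBIC))
E
```

```text
time: 13.9
position: [0.5006, -0.1711, 0.1286]
tool_rot: [0.993, 0.116, 0.0, 0.0]
ft_force: [0.3, 0.1, -3.3]
grip_width: 0.0139
[ 0.50059611 -0.17109623  0.12857875] 13.314451965141775 [0.00597217 0.06196308 0.04042019] -0.7731316239439148
```

View pics/w5.png

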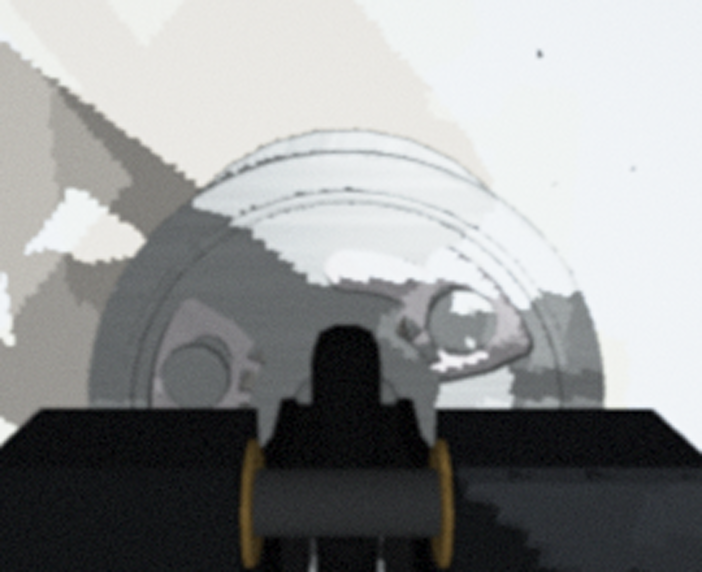

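The stud heads at crop (462,320) and (195,375) now stand in the wide slot ends. A numeric check of the studs' angles against the lid comes next.

```bash
python3 - <<'E'
from h import *
c=dict(np.load("w5.npz"));p,T,o=tool()
lid=np.degrees(np.arctan2(T[1,1],T[0,1]))
for uv,z in(((462,320),.095),((195,375),.095)):
    d=ray(c,(uv[0]/2.6+130-.3,uv[1]/2.6+60-.3),z)-[.5002,-.1721,z]
    a=np.degrees(np.arctan2(d[1],d[0]));print(np.hypot(*d[:2]),a,"strainer x mod120",(a-60)%120, "lid-strainer mod120",(lid-a+60)%120)
E
```

```text
0.041238145027809106 56.78310359723581 strainer x mod120 116.78310359723581 lid-strainer mod120 46.5313482968445
0.03985548025075358 172.9849293513655 strainer x mod120 112.98492935136551 lid-strainer mod120 50.32952254271481
```

The lid is 48.4° (0.845 rad) past the strainer against a best value of 0.84, and stud radii are 40–41 mm. Lift gently, watching the force.

```bash
python3 -m pendant '[[[0,0,-1],0],[[0,0,-2],0],[[0,0,-2],0],[[0,0,0],0]]'; python3 -m pendant '[[[0,0,-2],0],[[0,0,-2],0],[[0,0,-2],0],[[0,0,-2],0],[[0,0,0],0]]'
```

```text
time: 14.45
position: [0.5007, -0.1712, 0.1338]
tool_rot: [0.993, 0.116, 0.0, 0.0]
ft_force: [0.4, 0.6, -2.3]
grip_width: 0.0137
time: 15.08
position: [0.5007, -0.1712, 0.1418]
tool_rot: [0.993, 0.116, 0.0, 0.0]
ft_force: [-0.5, -0.1, -3.1]
grip_width: 0.0137
```

```bash
python3 -m pendant '[[[0,0,-3],0],[[0,0,-5],0],[[0,0,-8],0],[[0,0,-10],0],[[0,0,-12],0],[[0,0,-12],0],[[0,0,-8],0],[[0,0,-4],0]]'; python3 -m pendant '[[[0,0,0],0],[[0,0,0],0],[[0,0,0],0],[[0,0,0],0]]'; python3 - <<'E'
from h import *
c=camera("wrist");t=camera("top");s=camera("scene");p,T,o=tool();print(p,o["ft_force"])
np.savez("t6.npz",**t)
a=cv2.resize(s["pixels"][130:260,170:410],(720,390),interpolation=2);b=cv2.resize(t["pixels"][140:250,120:440],(720,248),interpolation=2)
cv2.imwrite("pics/end.png",cv2.resize(np.vstack([a,b]),(660,585)))
# bystanders: change between first and last top view
d=cv2.absdiff(t["pixels"],np.load("top0.npz")["pixels"]).max(2)
n,l,st,ce=cv2.connectedComponentsWithStats(cv2.morphologyEx((d>50).astype(np.uint8),cv2.MORPH_CLOSE,np.ones((5,5))))
print([(x[:5].tolist()) for x in st[1:] if x[4]>25 and x[1]>95 and x[1]<262])
E
```

```text
time: 16.08
position: [0.5008, -0.1712, 0.2043]
tool_rot: [0.993, 0.116, 0.0, 0.0]
ft_force: [0.6, -0.2, -2.7]
grip_width: 0.014
time: 16.58
position: [0.5005, -0.1711, 0.2033]
tool_rot: [0.993, 0.116, -0.0, -0.0]
ft_force: [-0.4, -0.3, -3.1]
grip_width: 0.0139
[ 0.50053283 -0.17109996  0.20341548] [-0.09396937 -0.16138718 -1.48465386]
[[224, 161, 203, 223, 21054], [247, 183, 20, 27, 207], [251, 210, 20, 8, 42], [42, 250, 128, 134, 8022]]
```

View pics/end.png

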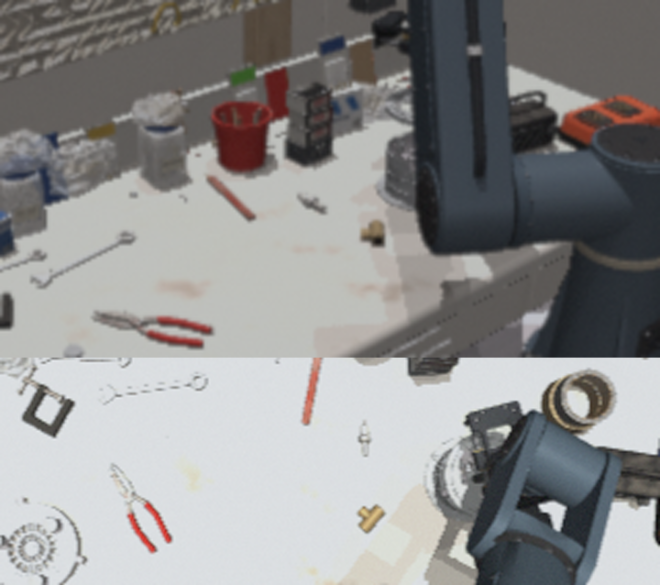

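The bystanders are where they were and the lid bottom is about 78 mm above the rim. The wrist carries only the lid's weight, so I'm handing in.

```bash
python3 -c "
from rig import order
print(order.hand_in())"
```

```text
the job is handed in; nothing more can be done
None
```

I fitted the strainer to the can, unlocked the outer lid with a 46° anticlockwise turn and lifted it off. I handed in at about 17 s of the 48 s allowed, still holding the lid level; no verdict was reported.

**Seating:** the load fell from about 4.8 N to 2.4 N, which is the lid alone, at the predicted seated height. Nothing resisted on the way down.

**Unlocking:** before the lift, the studs measured a mean of 0.845 rad between lid and strainer (46.5° and 50.3° individually; best is 0.84).

**Final state:** the lid underside is at about z = 0.158 m, roughly 78 mm above the rim. The bar is gripped at 14 mm, and readings during and after the lift stayed between 1.5 and 3.1 N, so the strainer did not come up.

**Other things on the bench:** the tee, spark plug, pencil and pliers look unmoved in the last pictures. The hex key was hidden by the arm and not checked, but the tool never went low near it.

**Checks that disagreed or were not possible:**
- The handle bar measured 65 mm against the 70 mm given.
- The lid-edge fit and the stud gave hand-frame centres about 2 mm apart, so I used a point between them.
- My first pick of one can notch was a highlight, about 12° off. I discarded it after drawing the expected notch edges on the picture.
- The arm and lid hid the strainer at the end, so its final seating is confirmed by force and height only.

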